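# Pack out the loose carton and hold it tight

## Task

Each bay of the packing tray holds a carton with some slack: stand the loose wooden spacer in the one gap that is wide enough for it, between a carton and the bay's wall, right down on the tray floor, and let go of it. Then press that carton along the tray so that the spacer is squeezed flush between carton and wall, and finish while still holding the carton there, firmly but without crushing it, flat on the tray floor, ready for strapping. Leave the other cartons and everything else on the table where they are.

Things in the scene. Friction and masses are not known exactly. Their poses are not given: they have to be found in the camera images.
- tray: grey steel tray fixed to the table, 72 (x) x 324 (y) x 35 mm; origin: centre of its underside, z up. Three bays along y, each 60 (x) x 100 (y) mm inside, centred at y = +106, 0, -106 mm. Floor top at z = 6 mm. Long walls (at x = +-33, 6 mm thick) rise to z = 18 mm; end walls and dividers across the tray (at y = +-159 and +-53, 6 mm thick) rise to z = 35 mm
- bay_left (a point): point on the tray floor, centre of the bay at the tray's +y end; its carton, whichever it is, starts off-centre with the larger gap on the +y side
- bay_mid (a point): point on the tray floor, centre of the middle bay; its carton starts off-centre with the larger gap on the +y side
- bay_right (a point): point on the tray floor, centre of the bay at the tray's -y end; its carton starts off-centre with the larger gap on the -y side
- small_carton: the shortest cardboard carton, full of screws, rigid, about 0.2 to 0.4 kg; 50 (x) x 62 (y) x 55 mm high; origin at the centre of its underside, axes roughly along the tray's. Loose on the floor of one bay; the gap on its larger side is 22 to 26 mm, on its other side 12 to 16 mm
- carton_a: long cardboard carton, 50 (x) x 86 (y) x 55 mm high, origin at the centre of its underside; loose in a bay, gaps of at most 14 mm
- carton_b: long cardboard carton, 50 (x) x 84 (y) x 55 mm high, origin at the centre of its underside; loose in a bay, gaps of at most 15 mm
- spacer: plain pale wooden board, 50 (x) x 17 (y, its thickness) x 75 mm high, about 0.07 kg, standing upright loose on the table to the left or right of the tray; origin at the centre of its underside. It goes in the gap upright, its thickness along the tray's y; its top then stands 20 mm above the cartons' tops
- wedge: bystander: pale wooden stepped wedge, 72 x 40 x 36 mm, lying on the table at the side of the tray opposite the spacer; origin at the centre of its underside
- tin: bystander: steel tin 70 mm across, 100 mm high, origin at the centre of its underside
- jar: bystander: glass jar 64 mm across, 90 mm high, origin at the centre of its underside
- tape_roll: bystander: tape roll lying flat, 90 mm across, 48 mm high, origin at the centre of its underside
- screwdriver: bystander: screwdriver lying on the table between robot and tray
Things that resemble listed ones, but are neither listed nor needed, are in the scene too. What is shaped like the spacer but pink, purple or red is not meant.

How it is judged (in metres and radians):
On the way:
1. the spacer stands on the tray floor in the wide gap beside the small carton, let go of (((y of spacer in the frame of tray between 0.1375 and 0.1515 m and y of small_carton in the frame of tray between 0.081 and 0.131 m) or (y of spacer in the frame of tray between 0.0315 and 0.0455 m and y of small_carton in the frame of tray between -0.025 and 0.025 m) or (y of spacer in the frame of tray between -0.1515 and -0.1375 m and y of small_carton in the frame of tray between -0.131 and -0.081 m)) and z of spacer in the frame of tray below 0.01 m and angle between spacer's own z axis and vertical below 0.2 rad and x of spacer in the frame of tray between -0.01 and 0.01 m and contact force between spacer and the arm below 0.3 N and contact force between spacer and the fingers below 0.3 N), for 0.2 s.
At the end, for the whole second after the job is handed in: Spacer on the tray floor (4 mm), upright and square (0.07 rad), not touched by the robot, flush (3 mm) with the bay wall in the former wide gap beside the small carton; the robot still holds that carton, flat (4 mm) and square (0.07 rad), against the spacer with over 3 N (((y of spacer in the frame of tray between 0.1445 and 0.1505 m and y of small_carton in the frame of tray between 0.081 and 0.131 m) or (y of spacer in the frame of tray between 0.0385 and 0.0445 m and y of small_carton in the frame of tray between -0.025 and 0.025 m) or (y of spacer in the frame of tray between -0.1505 and -0.1445 m and y of small_carton in the frame of tray between -0.131 and -0.081 m)) and z of each of spacer, small_carton in the frame of tray below 0.01 m and angle between each of spacer, small_carton's own z axis and vertical below 0.07 rad and x of spacer in the frame of tray between -0.01 and 0.01 m and contact force between spacer and the arm below 0.3 N and contact force between spacer and the fingers below 0.3 N and contact force between small_carton and spacer above 3 N and (contact force between small_carton and the fingers above 1.5 N or contact force between small_carton and the arm above 1.5 N) and angle between the x axis of each of small_carton, spacer and the x axis of tray, either way round below 0.07 rad and x of small_carton in the frame of tray between -0.01 and 0.01 m and linear speed of small_carton below 0.02 m/s); the arm keeps its last pose, push and grip.
It fails at once if a bystander (wedge, tin, jar, tape roll, screwdriver) is pushed more than 30 mm from where it was (distance of any of wedge, tin, jar, tape_roll, screwdriver from where it was at the start of the episode above 0.03 m).
It fails at once if a long carton is pushed more than 15 mm or lifted out (distance of any of carton_a, carton_b from where it was at the start of the episode above 0.015 m).
It fails at once if the small carton is crushed against the spacer with more than 60 N (contact force between small_carton and spacer above 60 N).
It also fails if it takes over 58 s, if anything falls off the work surface, if the arm or the gripper's body presses on something with over 40 N, if the wrist force passes 120 N, or if a joint passes its speed limit or range.

## Robot

A 6-joint arm with a two-finger parallel gripper is mounted at the origin on the work surface. World frame = base frame: x ahead of the robot, y to its left, z up, the work surface at z = 0. Lengths are in mm, angles in rad, forces in N, time in s.
With the tool pointing down it reaches from about 350 to 775 mm from the base axis. Payload 7.3 kg.
Tool frame: the origin (TCP) lies midway between the tips of the shut fingers; the grasp point (between the pads) lies 19 mm behind it (grip_depth is the distance from the TCP to the grasp point, in mm); z points along the fingers, y is the direction in which the jaws open and shut (so a half turn about z gives the same grasp; the last joint's range is limited). The gripper opens to 92 mm and grips with 3 to 60 N. Pads are 19 mm wide; open, the fingers measure 130 mm over their backs; the gripper's body (75 mm by 190 mm) begins 47 mm behind the grasp point.
Start: joints at [-0.146, 0.342, 1.524, -0, 1.275, -0.146], TCP at [525.019, 0.019, 226.741] pointing down, gripper open.
Joint ranges: [-2.53, 2.53], [-0.77, 2.02], [0.04, 2.7], [-1, 4.14], [0.28, 2.66], [-3.11, 3.11]. Speed limits (rad/s): [2.57, 2.57, 3.14, 3.14, 3.14, 3.14].

## Interface

Orientations are given as [roll, pitch, yaw] about the fixed x, y, z axes, in that order (R = Rz(yaw) Ry(pitch) Rx(roll)).
In Python, from plant import get_obs, capture, close_job, spot_in, silhouettes, mark_of, grip_depth gives the robot as it stands.
- The arm moves only by the tool servo_tool, never from a script. Its arguments are lists of equal length, an entry for each row: "slide": the shift along the tool's x, y, z normalised to -1 to 1, where 1 is 20 cm, a list of three; "rot": the turn, a rotation vector about the tool's x, y, z normalised to -1 to 1, where 1 is pi rad, a list of three; "claw": the finger opening in mm, from 0 to 91.8. A call has 1 to 5 rows; each row is the pose to reach, as a shift and turn from the pose commanded when the call began, along the tool's axes at that moment, turning the shorter way round; what a row does not reach only later rows make up. A row lasts 1/8 s, in which the tool goes at most 62.5 mm and 10.7 degrees, less where a joint would pass 70% of its speed; a pose out of reach is approached as far as the arm can. A call with a number of a shift or a turn outside -1 to 1 is refused whole. A call with a gripper value outside its range is refused whole. The fingers move at their own pace and stop on an object; the grip force is fixed at half the most. Time passes only in rows, so rows that repeat a pose let the fingers close. It gives the time, the measured TCP pose, the force and the opening at its end, in the units of the state.
- get_obs(): the state, without advancing time (a new reading comes with each control period).
- capture(name): name is "scene" or "side" or "wrist"; returns a dict with "frame" (384x512x3 uint8, red, green, blue), "depth" (384x512 float32, mm along the optical axis (not along the pixel's ray), 0 where there is no reading), "vertical_fov" (degrees; the focal length in pixels is half the picture's height over the tangent of half this angle, whatever the lens; pixels are square), "cx", "cy" (the principal point, pixels), "position" and "rotation" of the camera in the world. Camera axes: x right, y down, z forward; pixel columns grow to the right and rows downward; lengths in mm; the calibration is good to about 2 mm. A picture is of the moment at which its call begins.
- close_job(): hands the job in, once; it reports no verdict.
Trained networks look in the newest picture that a camera, given by its name, has taken for a name from the list of things; names that differ only in an ending like _2 or _b are one class to them, and where a whole thing is asked for, a point or a joint stands for the part that bears it (a point fixed in the world has none). Each returns a list of dicts, best first, with "confidence" (0 to 1); they miss things now and then, are a little off and sometimes report something else, mostly with a low value. They report only what shows in the picture. A call takes as long as a camera call. They do not tell look-alikes from the thing itself.
- spot_in(query, camera): "box" ([left, top, right, bottom] in pixels, round what is visible of it).
- silhouettes(query, camera): "pixels" (384x512 bool, what is visible of it) and "box" ([left, top, right, bottom] in pixels, round what is visible of it).
- mark_of(query, camera): "xy" ([column, row] in pixels: a listed point, or the origin of a listed thing).
The state is a dict: "time": time; "joint_positions": joint angles; "dq": joint speeds; "tau": joint torques, N m; "tool_pos": TCP position; "tcp_rot": TCP orientation; "contact_force": force on the tool from outside, world axes, zero at the start; "moment": the same for the moment, N m; "grip_width": finger opening in mm.
Only numpy, scipy, OpenCV 4.12 (cv2) and the standard library are available. Lean on these libraries where they do the work, as an engineer would, in place of code of your own. Each camera call takes 0.05 s, during which the arm holds its last target. There are 200 camera calls.

## Working session

There is one attempt and no reset: what is moved stays moved. The work goes in short steps, Python scripts to look and compute and a tool call to move; the robot and the scene stay as the last step left them, time stands still between calls to the robot, and variables do not carry over. Pictures are saved under pics/ and viewed, about 8 in all and at most 12, crops included, and the job is handed in when it is done.

Besides the shell and the picture viewer there is one more tool, called after "Emit:" by a JSON object that holds its "op" and its "data". servo_tool: Moves the arm, as the interface text tells. Scaled input: -1 to 1 covers 20 cm each way for a shift and pi rad each way for a turn. Its arguments: {"type":"object","properties":{"slide":{"type":"array","items":{"type":"array","items":{"type":"number"}}},"rot":{"type":"array","items":{"type":"array","items":{"type":"number"}}},"claw":{"type":"array","items":{"type":"number"}}},"required":["slide","rot","claw"]}

```bash
mkdir -p pics
cat > h.py <<'E'
import numpy as np, cv2
from plant import *
def cam(n):
    c=capture(n); f=192/np.tan(np.radians(c['vertical_fov'])/2)
    R=np.array(c['rotation']); 
    v,u=np.mgrid[0:384,0:512]; d=c['depth']
    P=np.stack([(u-c['cx'])/f*d,(v-c['cy'])/f*d,d],-1)@R.T+np.array(c['position'])
    P[d==0]=np.nan
    return c,P,f
def save(n,im,s=1.5):
    cv2.imwrite('pics/'+n+'.png',cv2.resize(im[...,::-1],None,fx=s,fy=s))
E
python3 - <<'E'
from h import *
print(get_obs())
ims=[]
for n in ['scene','side']:
    c,P,f=cam(n); print(n,c['position'],np.array(c['rotation']).round(3).tolist(),f)
    save('a_'+n,c['frame']); np.save(n+'_P.npy',P); np.save(n+'_f.npy',c['frame'])
    for q in ['tray','small_carton','carton_a','spacer','wedge','tin','jar','tape_roll','screwdriver']:
        for r in silhouettes(q,n):
            m=r['pixels']; print(n,q,round(r['confidence'],2),np.array(r['box']).round(),np.nanmedian(P[m],0).round(),np.nanpercentile(P[m],[3,97],axis=0).round().tolist())
E
```

```text
{'time': 0.0, 'joint_positions': array([-1.45966569e-01,  3.42736279e-01,  1.52499105e+00,  3.14634930e-06,
        1.27539078e+00, -1.45991697e-01]), 'dq': array([ 0.00010935,  0.00057644, -0.00212848, -0.00187867, -0.00021476,
       -0.00236311]), 'tau': array([ 7.61924657e-04, -4.31245601e+01, -2.44219762e+01,  7.17750052e-02,
        5.59406646e-02, -1.04314388e-04]), 'tool_pos': array([5.24607255e+02, 9.85157956e-02, 2.26046984e+02]), 'tcp_rot': array([-3.14008386e+00, -2.24890466e-04,  1.57082037e+00]), 'contact_force': array([-0.053372  ,  0.36754579, -0.18575531]), 'moment': array([-0.0137681 , -0.01411131,  0.04036619]), 'grip_width': 91.97825285025701}Traceback (most recent call last):
  File "<stdin>", line 5, in <module>
  File "h.py", line 7, in cam
    P=np.stack([(u-c['cx'])/f*d,(v-c['cy'])/f*d,d],-1)@R.T+np.array(c['position'])
      ~~~~~~~~~~~~~~~~~~~~~~~~~~~~~~~~~~~~~~~~~~~~~~~~~~~~^~~~~~~~~~~~~~~~~~~~~~~~
ValueError: operands could not be broadcast together with shapes (384,512) (3,)
```

```bash
sed -i "s/R=np.array(c\['rotation'\]);/R=np.array(c['rotation']); R=R if R.ndim==2 else Rotation.from_euler('xyz',R).as_matrix()/; 1s/\$/\nfrom scipy.spatial.transform import Rotation/" h.py
python3 - <<'E'
from h import *
for n in ['scene','side']:
    c,P,f=cam(n); print(n,c['position'],np.array(c['rotation']).round(3).tolist(),f)
    save('a_'+n,c['frame']); np.save(n+'_P.npy',P); np.save(n+'_f.npy',c['frame'])
    for q in ['tray','small_carton','carton_a','spacer','wedge','tin','jar','tape_roll','screwdriver']:
        for r in silhouettes(q,n):
            m=r['pixels']; print(n,q,round(r['confidence'],2),np.array(r['box']).round(),np.nanmedian(P[m],0).round(),np.nanpercentile(P[m],[3,97],axis=0).round().tolist())
E
```

```text
scene [1121.42500698 -224.0367428   761.3982587 ] [-2.445, -0.014, 1.256] 374.57868164173516
scene tray 0.65 [187. 170. 317. 209.] [547. -81.  14.] [[474.0, -195.0, 2.0], [586.0, 118.0, 37.0]]
scene small_carton 0.69 [199. 172. 221. 204.] [ 528. -139.   60.] [[487.0, -169.0, 15.0], [539.0, -110.0, 64.0]]
scene carton_a 0.88 [274. 166. 310. 194.] [562.  59.  60.] [[519.0, 19.0, 13.0], [577.0, 101.0, 64.0]]
scene carton_a 0.76 [231. 170. 269. 200.] [543. -43.  60.] [[495.0, -85.0, 5.0], [556.0, 1.0, 64.0]]
scene carton_a 0.28 [330. 223. 370. 268.] [764. 121.  43.] [[721.0, 82.0, 3.0], [804.0, 163.0, 51.0]]
scene spacer 0.87 [119. 143. 146. 170.] [ 332. -317.   47.] [[318.0, -342.0, 4.0], [340.0, -293.0, 77.0]]
scene spacer 0.85 [149. 152. 174. 184.] [ 406. -243.   48.] [[385.0, -263.0, 3.0], [420.0, -223.0, 77.0]]
scene spacer 0.82 [ 94. 165. 107. 199.] [ 426. -394.   58.] [[342.0, -407.0, 1.0], [431.0, -385.0, 77.0]]
scene spacer 0.72 [126. 166. 146. 198.] [ 458. -313.   65.] [[414.0, -322.0, 10.0], [461.0, -306.0, 77.0]]
scene spacer 0.55 [184. 171. 316. 211.] [548. -76.  14.] [[473.
[... 1588 characters left out ...]
2. 259. 247. 287.] [ 395. -252.   53.] [[375.0, -267.0, 4.0], [419.0, -232.0, 77.0]]
side spacer 0.68 [207. 297. 223. 332.] [ 322. -335.   73.] [[311.0, -345.0, 1.0], [337.0, -299.0, 77.0]]
side tin 0.77 [267. 108. 287. 142.] [735. 206.  54.] [[712.0, 200.0, 6.0], [770.0, 226.0, 99.0]]
side jar 0.86 [349. 209. 380. 248.] [ 742. -273.   65.] [[725.0, -293.0, 5.0], [780.0, -241.0, 92.0]]
side tape_roll 0.81 [281. 132. 311. 165.] [758. 109.  33.] [[716.0, 78.0, -0.0], [797.0, 158.0, 50.0]]
side tape_roll 0.64 [184. 198. 194. 227.] [351.  -7.  23.] [[336.0, -40.0, 10.0], [365.0, 47.0, 26.0]]
side screwdriver 0.82 [183. 177. 192. 224.] [351.   3.  22.] [[335.0, -40.0, -0.0], [372.0, 126.0, 26.0]]
```

View pics/a_scene.png

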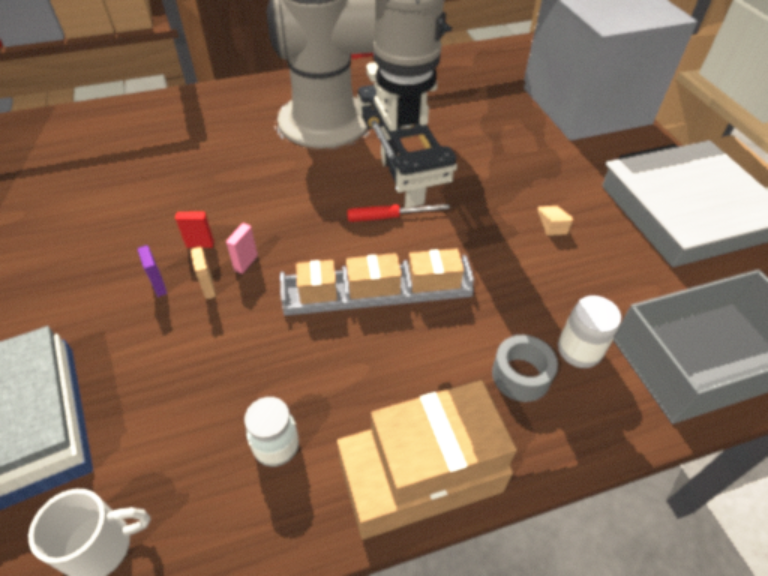

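View pics/a_side.png

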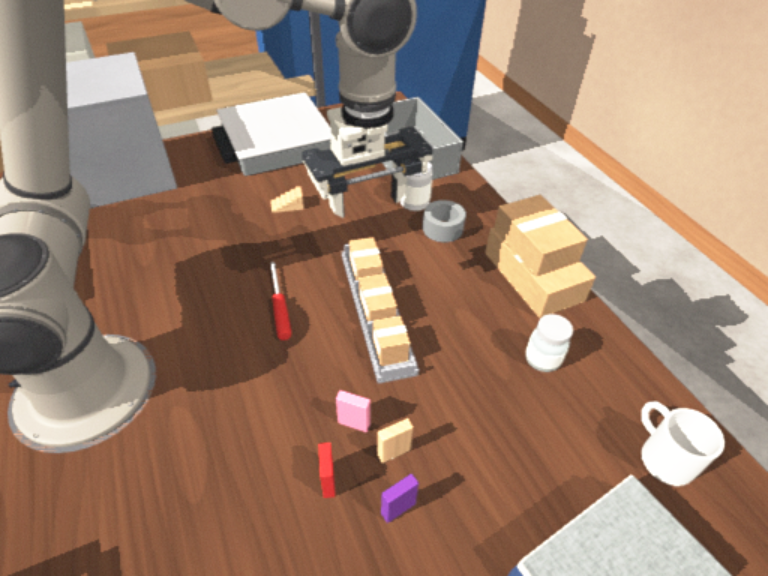

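Run:
```python
from h import *
A={}
for n in ['scene','side']: A[n]=(np.load(n+'_P.npy'),np.load(n+'_f.npy'))
def rect(name,lo,hi,zl,zh):
    for n,(P,f) in A.items():
        p=P.reshape(-1,3); m=(p[:,0]>lo[0])&(p[:,0]<hi[0])&(p[:,1]>lo[1])&(p[:,1]<hi[1])&(p[:,2]>zl)&(p[:,2]<zh)
        print(name,n,m.sum(),cv2.minAreaRect(p[m][:,:2].astype(np.float32)),f.reshape(-1,3)[m].mean(0).round())
rect('spacer',(405,-345),(475,-290),25,80)
rect('small',(470,-190),(560,-95),50,68)
rect('tray',(430,-260),(620,180),8,40)
c,P,f=cam('wrist'); print(c['position'],c['rotation'],f,get_obs()['tool_pos']); save('w0',c['frame'])
```

```text
spacer scene 224 ((434.86468505859375, -314.76568603515625), (54.220481872558594, 17.07850456237793), 2.57604718208313) [212. 183. 132.]
spacer side 387 ((434.04241943359375, -317.40875244140625), (50.250335693359375, 18.655397415161133), 3.0810983180999756) [235. 209. 162.]
small scene 455 ((510.014404296875, -136.72271728515625), (61.74555969238281, 55.50898742675781), 79.62272644042969) [239. 214. 165.]
small side 424 ((509.2289733886719, -139.68411254882812), (64.95178985595703, 50.20288848876953), 79.66497802734375) [249. 231. 185.]
tray scene 1644 ((528.3275756835938, -35.857147216796875), (324.0628967285156, 75.42611694335938), 79.43968200683594) [158. 141. 125.]
tray side 815 ((525.9146118164062, -39.06913757324219), (326.1490478515625, 72.32737731933594), 79.91070556640625) [198. 183. 170.]
[525.27156061  78.36784246 383.72486936] [2.84362391e+00 4.54204514e-04 1.08261046e-03] 279.40593676511185 [5.25014720e+02 1.52648110e-02 2.26721918e+02]
```

View pics/w0.png

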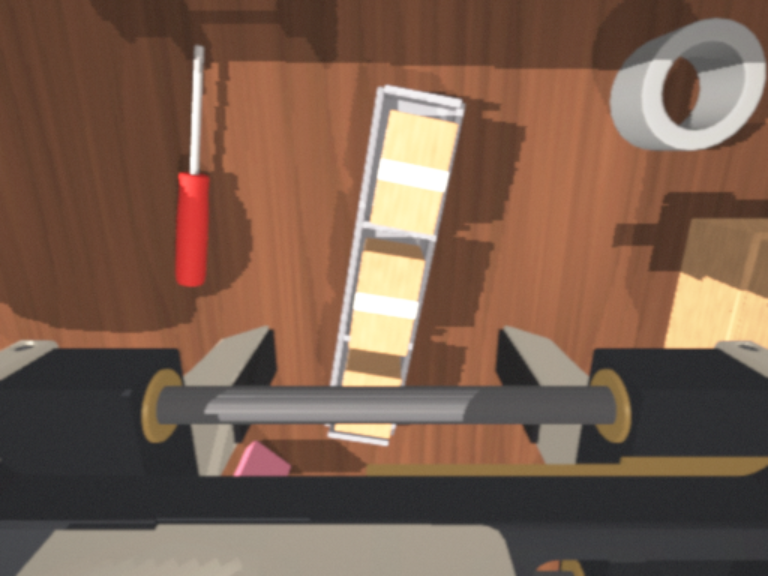

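Emit:
{"op": "servo_tool", "data": {"slide": [[-1,-0.45,0],[-1,-0.45,0],[-1,-0.45,0],[-1,-0.45,0],[-1,-0.45,0]], "rot": [[0,0,0],[0,0,0],[0,0,0],[0,0,0],[0,0,0]], "claw": [91.8,91.8,91.8,91.8,91.8]}}

```text
time: 1.72
tool_pos: [434.2, -201.8, 226.8]
tcp_rot: [3.141, 0.0, 1.567]
contact_force: [1.1, -0.3, -1.1]
grip_width: 91.8
```

Emit:
{"op": "servo_tool", "data": {"slide": [[-0.5,0,0],[-1,0,0],[-1,0,0],[-1,0,0],[-1,0,0]], "rot": [[0,0,0],[0,0,0],[0,0,0],[0,0,0],[0,0,0]], "claw": [91.8,91.8,91.8,91.8,91.8]}}

```text
time: 2.35
tool_pos: [435.4, -399.3, 226.1]
tcp_rot: [-3.141, -0.001, 1.571]
contact_force: [0.0, 0.4, 0.8]
grip_width: 92.2
```

Run:
```python
from h import *
o=get_obs(); print(o['tool_pos'],o['tcp_rot'],o['dq'].round(3))
c,P,f=cam('wrist'); save('w1',c['frame'])
p=P.reshape(-1,3)
m=(abs(p[:,0]-434)<40)&(abs(p[:,1]+316)<28)
for zl in (20,68):
    k=m&(p[:,2]>zl)&(p[:,2]<85); print(k.sum(),cv2.minAreaRect(p[k][:,:2].astype(np.float32)),np.median(p[k],0),c['frame'].reshape(-1,3)[k].mean(0))
```

```text
[ 435.36418562 -399.31351502  226.08957961] [-3.14112697e+00 -1.44157229e-03  1.57056970e+00] [ 0.029 -0.029  0.032  0.005  0.002  0.003]
792 ((433.893310546875, -317.5172119140625), (49.75898742675781, 16.999879837036133), 2.4814953804016113) [ 434.34217738 -317.11591899   73.97853366] [254.13131313 249.5        216.14772727]
792 ((433.893310546875, -317.5172119140625), (49.75898742675781, 16.999879837036133), 2.4814953804016113) [ 434.34217738 -317.11591899   73.97853366] [254.13131313 249.5        216.14772727]
```

View pics/w1.png

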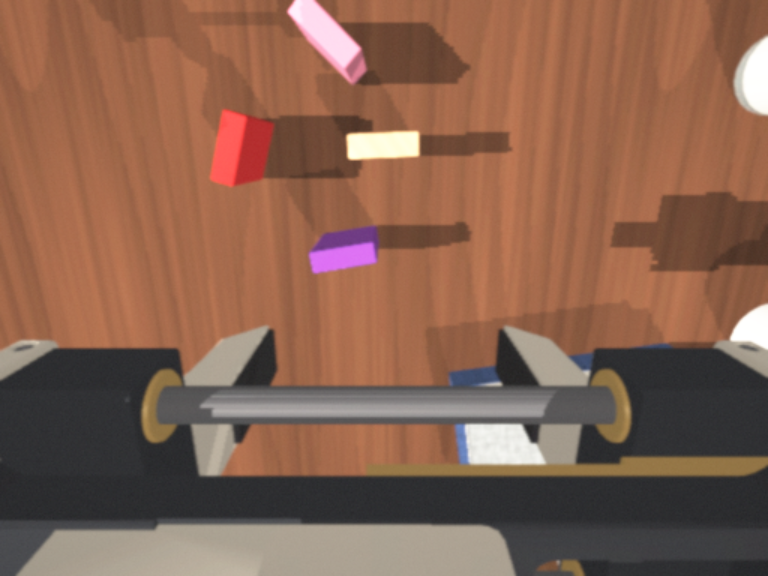

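Emit:
{"op": "servo_tool", "data": {"slide": [[0.4135,-0.005,0],[0.4135,-0.005,0.3],[0.4135,-0.005,0.6],[0.4135,-0.005,0.85],[0.4135,-0.005,0.9635]], "rot": [[0,0,-0.0139],[0,0,-0.0139],[0,0,-0.0139],[0,0,-0.0139],[0,0,-0.0139]], "claw": [91.8,91.8,91.8,91.8,91.8]}}

```text
time: 3.02
tool_pos: [433.4, -313.8, 32.0]
tcp_rot: [-3.139, -0.003, 1.617]
contact_force: [-1.2, -0.6, 0.2]
grip_width: 91.8
```

Emit:
{"op": "servo_tool", "data": {"slide": [[0,0,0],[0,0,0],[0,0,0],[0,0,0],[0,0,0]], "rot": [[0,0,0],[0,0,0],[0,0,0],[0,0,0],[0,0,0]], "claw": [91.8,60,40,40,40]}}

```text
time: 3.65
tool_pos: [434.1, -317.5, 34.5]
tcp_rot: [3.141, 0.001, 1.614]
contact_force: [-0.1, -0.4, -0.7]
grip_width: 56.6
```

Emit:
{"op": "servo_tool", "data": {"slide": [[0,0,0],[0,0,0],[0,0,0],[0,0,0],[0,0,0]], "rot": [[0,0,0],[0,0,0],[0,0,0],[0,0,0],[0,0,0]], "claw": [40,40,40,40,40]}}

```text
time: 4.28
tool_pos: [434.1, -317.4, 34.3]
tcp_rot: [3.141, 0.0, 1.614]
contact_force: [-1.2, -0.5, 4.2]
grip_width: 49.5
```

Emit:
{"op": "servo_tool", "data": {"slide": [[0,0,-0.3],[0,0,-0.6],[0,0,-0.85],[0.1,0.15,-0.85],[0.26,0.3415,-0.85]], "rot": [[0,0,0],[0,0,0],[0,0,0],[0,0,0.03],[0,0,0.0711]], "claw": [40,40,40,40,40]}}

```text
time: 4.9
tool_pos: [500.4, -262.7, 204.5]
tcp_rot: [3.141, 0.001, 1.385]
contact_force: [0.5, -0.1, -0.8]
grip_width: 50.3
```

Emit:
{"op": "servo_tool", "data": {"slide": [[0,0,0],[0,0,0],[0,0,0],[0,0,0]], "rot": [[0,0,0],[0,0,0],[0,0,0],[0,0,0]], "claw": [40,40,40,40]}}

```text
time: 5.4
tool_pos: [499.4, -263.1, 204.0]
tcp_rot: [-3.141, 0.0, 1.39]
contact_force: [-0.2, 0.0, -0.5]
grip_width: 50.0
```

```bash
cat > tr.py <<'E'
from h import *
import sys
o=get_obs(); print(o['tool_pos'],o['tcp_rot'],o['contact_force'],o['grip_width'])
c,P,f=cam('wrist'); save(sys.argv[1],c['frame'],1.5); np.save(sys.argv[1]+'.npy',P)
p=P.reshape(-1,3); p=p[~np.isnan(p[:,0])]
cen=np.array([527,-37.5]); a=np.radians(-10.3)
q=np.c_[(p[:,:2]-cen)@np.array([[np.cos(a),-np.sin(a)],[np.sin(a),np.cos(a)]]),p[:,2]]
def show(n,m):
    if m.sum()>10: print(n,m.sum(),[np.round(x,2) for x in cv2.minAreaRect(q[m][:,:2].astype(np.float32))],np.percentile(q[m],[1,50,99],axis=0).round(1).tolist())
x,y,z=q.T
show('small top',(abs(x)<40)&(y>-160)&(y<-60)&(z>52)&(z<68))
show('mid top',(abs(x)<40)&(y>-60)&(y<60)&(z>52)&(z<68))
show('walls35',(abs(x)<45)&(y<180)&(y>-180)&(z>30)&(z<38))
show('endwall',(abs(x)<45)&(y<-145)&(y>-175)&(z>30)&(z<38))
show('divider',(abs(x)<45)&(y<-40)&(y>-65)&(z>30)&(z<38))
show('all >8',(abs(x)<45)&(y<180)&(y>-180)&(z>12)&(z<38))
E
python3 tr.py w2
```

```text
[ 499.39978552 -263.05482181  203.99416997] [-3.14146392e+00  3.27347510e-06  1.39009981e+00] [-0.1929327   0.03717642 -0.48737351] 50.00723190293345
small top 3501 [array([   0.39, -103.66]), array([50.29, 61.31]), np.float64(0.07)] [[-23.8, -134.2, 58.2], [0.6, -102.1, 60.1], [25.1, -73.4, 61.8]]
walls35 769 [array([  -0.65, -106.81]), array([ 59.5 , 112.75]), np.float64(0.29)] [[-29.6, -163.0, 30.8], [-0.0, -57.0, 33.7], [28.8, -51.1, 36.1]]
endwall 316 [array([-1.1000e-01, -1.6025e+02]), array([ 5.6 , 58.99]), np.float64(89.97)] [[-29.5, -163.0, 31.6], [-0.1, -160.2, 33.8], [29.1, -157.5, 35.5]]
divider 453 [array([ -0.9 , -54.38]), array([ 7.33, 59.47]), np.float64(89.58)] [[-30.2, -57.7, 30.7], [0.2, -54.9, 33.7], [28.7, -51.0, 36.2]]
all >8 2316 [array([  -0.61, -104.22]), array([ 72.04, 117.81]), np.float64(0.15)] [[-36.2, -163.0, 13.0], [-0.8, -83.9, 17.8], [35.1, -48.3, 35.4]]
```

View pics/w2.png

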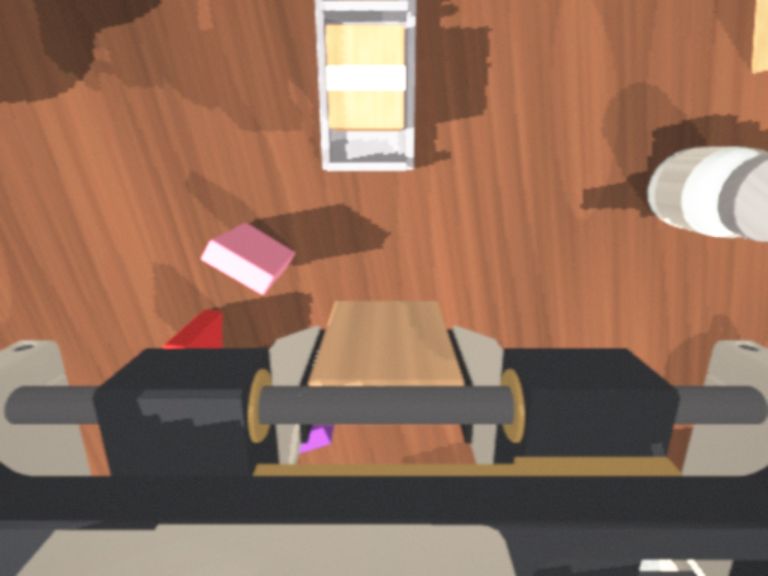

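Run:
```python
from h import *
P=np.load('w2.npy'); o=get_obs(); R=Rotation.from_euler('xyz',o['tcp_rot']).as_matrix()
t=(P-o['tool_pos'])@R
for r in range(200,258,5): print(r,[t[r,c].round(1).tolist() for c in (235,258,285)])
a=np.radians(-10.2); Rt=np.array([[np.cos(a),-np.sin(a)],[np.sin(a),np.cos(a)]])
print('target',np.array([527,-37.5])+Rt@np.array([-0.3,-146.2]))
```

```text
200 [[-53.7, -30.0, 204.6], [-53.8, 1.6, 204.8], [-53.5, 38.7, 204.2]]
205 [[8.6, -14.9, 23.9], [8.4, 1.0, 24.6], [8.6, 19.7, 24.0]]
210 [[8.8, -14.1, 14.1], [9.0, 1.0, 13.7], [8.1, 19.0, 16.0]]
215 [[8.3, -13.6, 7.1], [8.7, 1.0, 6.1], [8.2, 18.2, 7.3]]
220 [[8.5, -13.0, -1.0], [8.3, 1.0, -0.6], [8.5, 17.3, -1.1]]
225 [[8.5, -12.4, -8.1], [8.0, 1.0, -7.1], [8.6, 16.7, -8.2]]
230 [[9.0, -11.9, -15.7], [8.6, 0.9, -14.9], [8.3, 16.1, -14.3]]
235 [[8.4, -11.5, -20.5], [8.3, 0.9, -20.3], [8.1, 15.6, -19.8]]
240 [[8.6, -11.0, -26.6], [8.5, 0.9, -26.3], [8.1, 15.0, -25.6]]
245 [[8.5, -10.7, -31.5], [8.9, 0.9, -32.3], [9.0, 14.4, -32.4]]
250 [[8.5, -10.3, -36.4], [8.1, 0.9, -35.7], [8.6, 14.0, -36.5]]
255 [[7.5, -10.1, -39.4], [7.9, 0.9, -39.9], [7.8, 13.7, -39.8]]
target [ 500.81495228 -181.33627246]
```

Emit:
{"op": "servo_tool", "data": {"slide": [[0.2,-0.03,0],[0.403,-0.0666,0],[0.403,-0.0666,0.3],[0.403,-0.0666,0.45],[0.403,-0.0666,0.45]], "rot": [[0,0,0],[0,0,0],[0,0,0],[0,0,0],[0,0,0]], "claw": [40,40,40,40,40]}}

```text
time: 6.08
tool_pos: [499.8, -180.2, 112.3]
tcp_rot: [-3.137, -0.001, 1.391]
contact_force: [-0.1, -0.0, 0.4]
grip_width: 49.8
```

Emit:
{"op": "servo_tool", "data": {"slide": [[0,0,0],[0,0,0],[0,0,0]], "rot": [[0,0,0],[0,0,0],[0,0,0]], "claw": [40,40,40]}}

```text
time: 6.45
tool_pos: [501.8, -181.0, 115.1]
tcp_rot: [3.139, 0.001, 1.391]
contact_force: [0.2, 0.5, -0.6]
grip_width: 49.7
```

```bash
python3 tr.py w3
python3 - <<'E'
from h import *
P=np.load('w3.npy'); o=get_obs(); R=Rotation.from_euler('xyz',o['tcp_rot']).as_matrix()
t=(P-o['tool_pos'])@R
for r in range(150,258,6): print(r,[t[r,c].round(1).tolist() for c in (235,258,280)])
E
```

```text
[ 501.80910464 -181.04373489  115.14899337] [3.13948760e+00 6.28497320e-04 1.39093789e+00] [ 0.24106446  0.50503886 -0.60649503] 49.737228213265375
small top 5286 [array([   0.64, -103.44]), array([50.54, 61.85]), np.float64(0.07)] [[-23.9, -133.7, 58.4], [0.6, -101.1, 60.1], [25.0, -72.6, 61.6]]
mid top 5485 [array([ -0.6 , -27.16]), array([50.57, 46.23]), np.float64(0.53)] [[-24.9, -50.0, 57.9], [-0.7, -26.0, 60.1], [24.0, -4.8, 61.8]]
walls35 694 [array([  -0.63, -103.42]), array([ 59.38, 107.82]), np.float64(0.49)] [[-29.9, -72.3, 31.4], [-1.0, -54.3, 34.1], [28.0, -49.6, 37.6]]
divider 642 [array([ -1.05, -53.32]), array([59.38,  7.64]), np.float64(0.46)] [[-29.9, -57.0, 31.4], [-1.1, -53.9, 34.0], [28.3, -49.6, 37.3]]
all >8 3839 [array([ -0.71, -77.01]), array([ 72.2 , 171.49]), np.float64(0.22)] [[-36.5, -158.6, 12.9], [-4.3, -57.0, 17.2], [35.1, 6.6, 36.6]]
150 [[41.6, -16.2, 54.1], [41.5, 1.3, 54.7], [41.4, 18.2, 55.5]]
156 [[37.0, -16.3, 54.1], [36.7, 1.3, 55.5], [37.1, 18.1, 53.9]]
162 [[31.8, -16.6, 56.6], [32.1, 1.3, 55.0], [32.2, 18.3, 54.7]]
168 [[27.2, -16.6, 55.4], 
[... 241 characters left out ...]
10.6, -21.6, 109.5], [-10.6, 1.6, 109.8], [-10.8, 23.8, 110.4]]
198 [[-11.6, -20.5, 94.5], [-11.8, 1.5, 95.1], [-11.4, 22.5, 93.9]]
204 [[8.5, -14.8, 25.7], [8.6, 1.3, 25.5], [8.8, 16.6, 25.1]]
210 [[8.5, -14.0, 14.6], [8.3, 1.2, 15.3], [9.3, 15.6, 12.8]]
216 [[8.7, -13.2, 4.2], [8.8, 1.2, 4.1], [8.5, 15.0, 4.8]]
222 [[8.1, -12.6, -3.4], [8.2, 1.2, -3.7], [8.8, 14.2, -5.0]]
228 [[8.5, -11.9, -12.3], [8.3, 1.2, -11.9], [8.3, 13.7, -11.9]]
234 [[8.9, -11.3, -20.6], [8.5, 1.1, -19.7], [8.8, 13.0, -20.4]]
240 [[8.5, -10.9, -26.6], [8.4, 1.1, -26.4], [8.1, 12.6, -25.8]]
246 [[9.3, -10.3, -34.2], [8.9, 1.1, -33.6], [8.9, 12.0, -33.5]]
252 [[8.7, -9.9, -39.0], [8.0, 1.1, -37.7], [9.0, 11.5, -39.4]]
```

Emit:
{"op": "servo_tool", "data": {"slide": [[0,0,0.12],[0,0,0.22],[0,0,0.3],[0,0,0.34],[0,0,0.36]], "rot": [[0,0,0],[0,0,0],[0,0,0],[0,0,0],[0,0,0]], "claw": [40,40,40,40,40]}}

```text
time: 7.12
tool_pos: [501.5, -180.7, 41.9]
tcp_rot: [3.141, 0.0, 1.391]
contact_force: [0.8, 0.2, 0.3]
grip_width: 49.9
```

Emit:
{"op": "servo_tool", "data": {"slide": [[0,0,0],[0,0,0.005],[0,0,0.01]], "rot": [[0,0,0],[0,0,0],[0,0,0]], "claw": [40,40,40]}}

```text
time: 7.5
tool_pos: [501.5, -180.8, 40.4]
tcp_rot: [3.141, 0.0, 1.391]
contact_force: [-0.4, -0.1, -0.3]
grip_width: 49.7
```

Emit:
{"op": "servo_tool", "data": {"slide": [[0,0,0.005],[0,0,0.005],[0,0,0.005]], "rot": [[0,0,0],[0,0,0],[0,0,0]], "claw": [40,40,40]}}

```text
time: 7.88
tool_pos: [501.5, -180.8, 40.2]
tcp_rot: [3.141, 0.0, 1.391]
contact_force: [-2.7, 1.1, 8.8]
grip_width: 50.2
```

Emit:
{"op": "servo_tool", "data": {"slide": [[0,0,-0.003],[0,0,-0.003],[0,0,-0.003],[0,0,-0.003],[0,0,-0.003]], "rot": [[0,0,0],[0,0,0],[0,0,0],[0,0,0],[0,0,0]], "claw": [40,56,70,80,80]}}

```text
time: 8.5
tool_pos: [501.3, -180.6, 39.5]
tcp_rot: [-3.141, -0.0, 1.391]
contact_force: [-0.1, -0.1, 0.2]
grip_width: 78.3
```

Emit:
{"op": "servo_tool", "data": {"slide": [[0,0,-0.05],[0,0,-0.2],[0,0,-0.45],[0,0,-0.65],[0,0,-0.65]], "rot": [[0,0,0],[0,0,0],[0,0,0],[0,0,0],[0,0,0]], "claw": [85,85,85,85,85]}}

```text
time: 9.12
tool_pos: [503.1, -181.6, 173.7]
tcp_rot: [3.134, 0.002, 1.391]
contact_force: [0.5, 0.0, -0.4]
grip_width: 85.2
```

Emit:
{"op": "servo_tool", "data": {"slide": [[-0.2,0,0],[-0.3,0,0],[-0.3,0,0],[-0.3,0,0]], "rot": [[0,0,0],[0,0,0],[0,0,0],[0,0,0]], "claw": [85,85,85,85]}}

```text
time: 9.62
tool_pos: [490.4, -239.0, 169.1]
tcp_rot: [-3.141, -0.001, 1.391]
contact_force: [-0.6, 1.1, 0.4]
grip_width: 84.9
```

```bash
cat >> tr.py <<'E'
show('spacer top',(abs(x)<40)&(y>-170)&(y<-120)&(z>74)&(z<90))
E
python3 tr.py w4
```

```text
[ 490.39957724 -238.96662194  169.13838747] [-3.14064679e+00 -9.72390951e-04  1.39080569e+00] [-0.59406616  1.14162487  0.39243641] 84.85223678571093
small top 4272 [array([   0.51, -104.6 ]), array([50.58, 64.89]), np.float64(0.26)] [[-24.0, -136.9, 58.2], [0.2, -102.0, 60.0], [25.0, -72.7, 65.2]]
mid top 417 [array([ -0.18, -48.64]), array([49.25,  3.81]), np.float64(1.03)] [[-24.5, -50.7, 52.3], [-1.5, -49.4, 59.3], [24.1, -47.2, 61.6]]
walls35 909 [array([  -0.57, -106.  ]), array([ 59.53, 113.25]), np.float64(0.23)] [[-29.7, -162.4, 30.3], [-0.8, -55.3, 33.9], [28.6, -49.5, 37.5]]
endwall 236 [array([  -0.27, -160.78]), array([ 5.11, 59.46]), np.float64(88.05)] [[-29.8, -162.4, 32.2], [-0.8, -160.4, 34.0], [29.1, -158.2, 35.6]]
divider 673 [array([ -0.78, -53.54]), array([59.53,  8.33]), np.float64(0.23)] [[-29.6, -57.7, 30.2], [-1.7, -54.0, 33.9], [28.0, -49.5, 37.7]]
all >8 2766 [array([ -0.61, -98.13]), array([ 72.22, 128.88]), np.float64(0.14)] [[-36.3, -162.3, 12.8], [-2.9, -63.9, 17.7], [35.1, -36.0, 36.6]]
spacer top 1144 [array([   1.5 , -145.29]), array([49.55, 16.25]), np.float64(0.05)] [[-23.0, -153.3, 78.4], [1.1, -144.8, 79.9], [25.5, -137.2, 81.6]]
```

View pics/w4.png

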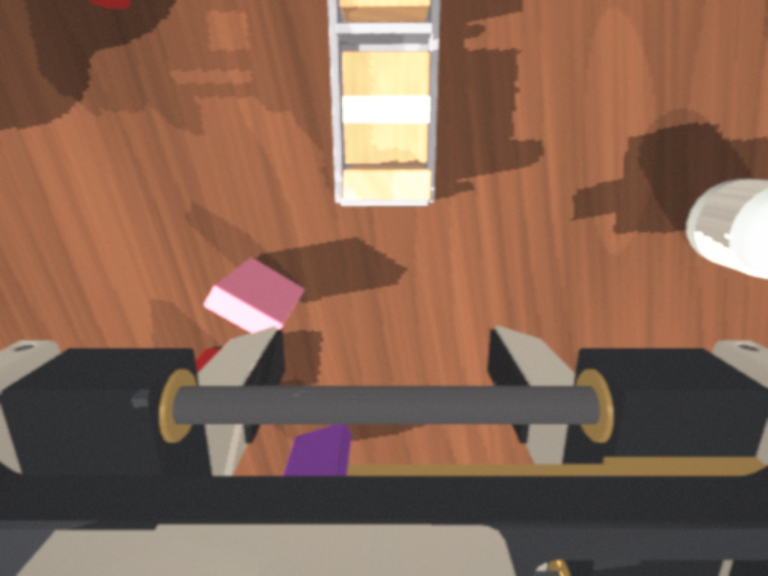

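Emit:
{"op": "servo_tool", "data": {"slide": [[0.25,0,0],[0.524,0.003,0],[0.524,0.003,0.15],[0.524,0.003,0.35],[0.524,0.003,0.35]], "rot": [[0,0,0],[0,0,0],[0,0,0],[0,0,0],[0,0,0]], "claw": [91.8,91.8,91.8,91.8,91.8]}}

```text
time: 10.3
tool_pos: [508.1, -134.9, 97.4]
tcp_rot: [-3.135, -0.002, 1.392]
contact_force: [-0.0, 0.9, -0.1]
grip_width: 91.7
```

Emit:
{"op": "servo_tool", "data": {"slide": [[0,0,0],[0,0,0.15],[0,0,0.3],[0,0,0.375],[0,0,0.375]], "rot": [[0,0,0],[0,0,0],[0,0,0],[0,0,0],[0,0,0]], "claw": [91.8,91.8,91.8,91.8,91.8]}}

```text
time: 10.92
tool_pos: [510.1, -136.8, 24.9]
tcp_rot: [-3.141, -0.0, 1.391]
contact_force: [-0.6, 0.9, -0.1]
grip_width: 91.9
```

Emit:
{"op": "servo_tool", "data": {"slide": [[0,0,0],[0,0,0],[0,0,0]], "rot": [[0,0,0],[0,0,0],[0,0,0]], "claw": [91.8,91.8,91.8]}}

```text
time: 11.3
tool_pos: [510.3, -136.9, 25.3]
tcp_rot: [3.14, 0.0, 1.391]
contact_force: [-0.1, -0.5, -0.2]
grip_width: 91.7
```

Emit:
{"op": "servo_tool", "data": {"slide": [[0,0,0],[0,0,0],[0,0,0],[0,0,0],[0,0,0]], "rot": [[0,0,0],[0,0,0],[0,0,0],[0,0,0],[0,0,0]], "claw": [70,58,52,45,40]}}

```text
time: 11.92
tool_pos: [509.7, -136.6, 24.6]
tcp_rot: [-3.141, -0.0, 1.391]
contact_force: [-0.6, 1.1, 1.0]
grip_width: 49.9
```

Emit:
{"op": "servo_tool", "data": {"slide": [[0,0,0],[0,0,0],[0,0,0],[0,0,0],[0,0,0]], "rot": [[0,0,0],[0,0,0],[0,0,0],[0,0,0],[0,0,0]], "claw": [40,40,40,40,40]}}

```text
time: 12.55
tool_pos: [509.7, -136.6, 24.6]
tcp_rot: [-3.141, -0.0, 1.391]
contact_force: [-2.7, -0.8, 0.6]
grip_width: 49.8
```

Emit:
{"op": "servo_tool", "data": {"slide": [[-0.005,0,0],[-0.01,0,0],[-0.015,0,0],[-0.02,0,0],[-0.02,0,0]], "rot": [[0,0,0],[0,0,0],[0,0,0],[0,0,0],[0,0,0]], "claw": [40,40,40,40,40]}}

```text
time: 13.18
tool_pos: [509.2, -140.8, 24.6]
tcp_rot: [3.141, 0.0, 1.391]
contact_force: [0.5, -1.3, -2.0]
grip_width: 50.0
```

Emit:
{"op": "servo_tool", "data": {"slide": [[-0.0025,0,0],[-0.005,0,0],[-0.005,0,0]], "rot": [[0,0,0],[0,0,0],[0,0,0]], "claw": [40,40,40]}}

```text
time: 13.55
tool_pos: [509.0, -141.7, 24.6]
tcp_rot: [3.142, 0.0, 1.391]
contact_force: [0.7, 0.4, -1.9]
grip_width: 50.0
```

Emit:
{"op": "servo_tool", "data": {"slide": [[-0.0025,0,0],[-0.0025,0,0],[-0.0025,0,0]], "rot": [[0,0,0],[0,0,0],[0,0,0]], "claw": [40,40,40]}}

```text
time: 13.92
tool_pos: [508.9, -142.1, 24.6]
tcp_rot: [-3.142, 0.0, 1.391]
contact_force: [-0.1, 0.1, -1.4]
grip_width: 50.1
```

Emit:
{"op": "servo_tool", "data": {"slide": [[-0.0025,0,0],[-0.0025,0,0],[-0.0025,0,0]], "rot": [[0,0,0],[0,0,0],[0,0,0]], "claw": [40,40,40]}}

```text
time: 14.3
tool_pos: [508.8, -142.5, 24.6]
tcp_rot: [-3.142, -0.0, 1.391]
contact_force: [-0.7, 1.6, -2.4]
grip_width: 49.9
```

Emit:
{"op": "servo_tool", "data": {"slide": [[-0.0025,0,0],[-0.0025,0,0],[-0.0025,0,0]], "rot": [[0,0,0],[0,0,0],[0,0,0]], "claw": [40,40,40]}}

```text
time: 14.68
tool_pos: [508.7, -142.5, 24.6]
tcp_rot: [-3.141, -0.001, 1.391]
contact_force: [0.9, 5.9, -1.1]
grip_width: 50.0
```

Emit:
{"op": "servo_tool", "data": {"slide": [[-0.0025,0,0],[-0.0025,0,0],[-0.0025,0,0]], "rot": [[0,0,0],[0,0,0],[0,0,0]], "claw": [40,40,40]}}

```text
time: 15.05
tool_pos: [508.7, -142.6, 24.7]
tcp_rot: [-3.141, -0.001, 1.391]
contact_force: [1.0, 7.4, -0.8]
grip_width: 50.0
```

Emit:
{"op": "servo_tool", "data": {"slide": [[-0.0025,0,0],[-0.005,0,0],[-0.005,0,0],[-0.005,0,0]], "rot": [[0,0,0],[0,0,0],[0,0,0],[0,0,0]], "claw": [40,40,40,40]}}

```text
time: 15.55
tool_pos: [508.7, -142.6, 24.8]
tcp_rot: [-3.141, -0.002, 1.391]
contact_force: [3.2, 11.9, 0.6]
grip_width: 49.9
```

```bash
sed -i "s/(z>52)&(z<68)/(z>52)\&(z<65)/" tr.py; python3 tr.py w5
python3 - <<'E'
from h import *
o=get_obs(); print(o['contact_force'],o['moment'])
c,P,f=cam('side'); save('s5',c['frame'][170:290,190:330],4)
p=P.reshape(-1,3); cen=np.array([527,-37.5]); a=np.radians(-10.3)
q=np.c_[(p[:,:2]-cen)@np.array([[np.cos(a),-np.sin(a)],[np.sin(a),np.cos(a)]]),p[:,2]]
x,y,z=q.T
for n,m in (('spacer',(abs(x)<40)&(y>-175)&(y<-125)&(z>70)&(z<84)),('end',(abs(x)<45)&(y<-150)&(y>-175)&(z>30)&(z<37)),('spacer face',(abs(x)<20)&(y>-165)&(y<-145)&(z>40)&(z<74))):
    if m.sum()>5: print(n,m.sum(),cv2.minAreaRect(q[m][:,:2].astype(np.float32)),np.percentile(q[m],[2,50,98],axis=0).round(1).tolist())
m=(abs(x)<20)&(y>-165)&(y<-145)&(z>40)&(z<74)
print('dy/dz,  dy/dx',np.linalg.lstsq(np.c_[z[m],x[m],np.ones(m.sum())],y[m],rcond=None)[0])
E
```

```text
[ 508.73188559 -142.61697216   24.75855796] [-3.14149618e+00 -2.46353920e-03  1.39122794e+00] [ 3.20907175 11.89192621  0.57469668] 49.946471350601996
small top 8600 [array([   1.09, -106.16]), array([57.11, 77.68]), np.float64(89.85)] [[-33.0, -133.5, 52.7], [1.3, -96.6, 60.1], [35.8, -78.0, 63.8]]
mid top 18422 [array([ -0.65, -20.91]), array([51.07, 58.59]), np.float64(0.55)] [[-25.1, -49.1, 58.5], [-0.8, -17.6, 60.1], [23.9, 7.5, 61.7]]
walls35 1126 [array([   1.91, -101.28]), array([ 80.69, 102.06]), np.float64(9.03)] [[-36.7, -97.4, 30.1], [1.5, -77.9, 34.1], [39.5, -54.0, 37.8]]
divider 542 [array([ -0.78, -55.63]), array([59.88,  3.11]), np.float64(0.69)] [[-29.8, -56.9, 32.5], [2.0, -55.6, 34.0], [28.5, -53.9, 35.5]]
all >8 4245 [array([ -0.32, -69.3 ]), array([ 81.5 , 183.48]), np.float64(3.22)] [[-36.7, -157.1, 12.7], [1.2, -72.0, 17.5], [35.9, 18.5, 37.5]]
[ 2.87385508 11.98775213  0.31648295] [ 1.98618105 -0.53112376  0.22503702]
spacer 161 ((1.7668533325195312, -149.98690795898438), (50.512569427490234, 19.265785217285156), 0.2292698323726654) [[-23.2, -158.5, 70.5], [1.0, -153.4, 80.2], [25.4, -140.6, 82.7]]
end 73 ((0.09432411193847656, -159.9650421142578), (8.717578887939453, 58.73382568359375), 89.06684875488281) [[-28.9, -164.0, 30.3], [-2.7, -161.2, 34.5], [27.3, -155.8, 36.5]]
spacer face 118 ((0.4627704620361328, -157.2777557373047), (4.717646598815918, 38.04055404663086), 89.84442138671875) [[-17.8, -159.1, 41.2], [0.6, -157.0, 56.8], [18.8, -155.1, 73.4]]
dy/dz,  dy/dx [-1.02580892e-02 -1.45359681e-04 -1.56309029e+02]
```

View pics/s5.png

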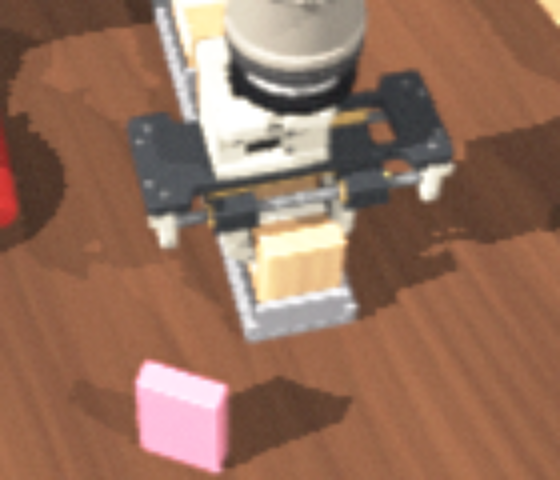

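View pics/w5.png

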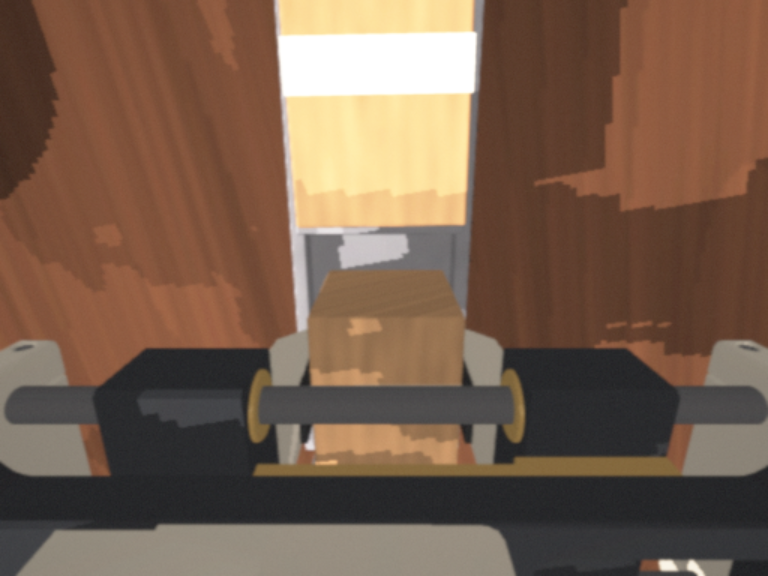

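Emit:
{"op": "servo_tool", "data": {"slide": [[-0.002,0,0],[-0.002,0,0],[-0.002,0,0],[-0.002,0,0],[-0.002,0,0]], "rot": [[0,0,0],[0,0,0],[0,0,0],[0,0,0],[0,0,0]], "claw": [40,40,40,40,40]}}

```text
time: 16.27
tool_pos: [508.7, -142.6, 24.8]
tcp_rot: [-3.141, -0.003, 1.391]
contact_force: [3.6, 12.9, 0.7]
grip_width: 49.9
```

```bash
python3 -c "
from plant import *
o=get_obs();print(o['time'],o['contact_force'],o['tool_pos'],o['tcp_rot'],o['grip_width'],abs(o['dq']).max())
if 5<o['contact_force'][1]<35: print(close_job())"
```

```text
16.275 [ 3.56901061 12.9334894   0.68527968] [ 508.70982369 -142.58618606   24.75746782] [-3.14143306e+00 -2.99210392e-03  1.39123498e+00] 49.94278920564185 0.0023896384647655745
the job is handed in; nothing more can be done
None
```

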